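# Slide the slide carrier home in the examination stage

## Robot

A 7-joint arm with a two-finger parallel gripper is mounted at the origin on the work surface. World frame = base frame: x ahead of the robot, y to its left, z up, the work surface at z = 0. Lengths are in m, angles in rad, forces in N, time in s.
With the tool pointing down it reaches from about 0.425 to 0.925 m from the base axis. Payload 6.8 kg.
Tool frame: the origin (TCP) lies on the centre line of the jaws, within the pads' length; the fingertips stand bot.finger_overhang ahead of it and the grasp point (between the pads) lies 3 mm ahead of it (bot.finger_overhang is the distance from the TCP to the fingertips, in m); z points along the fingers, y is the direction in which the jaws open and shut (so a half turn about z gives the same grasp; the last joint's range is limited). The gripper opens to 85 mm and grips with 20 to 120 N. Pads are 22 mm wide; open, the fingers measure 114 mm over their backs; the gripper's body (76 mm by 85 mm) begins 54 mm behind the grasp point. The pads swing forward as they close: fully open they stand 13 mm farther back than shut.
Start: joints at [1.211, 0.477, 0.022, 1.555, -0.011, 1.109, -0.083], TCP at [0.168, -0.654, 0.253] pointing down, gripper open.
Joint ranges: [-2.96, 2.96], [-0.34, 2.1], [-1.41, 1.46], [0.24, 2.44], [-1.37, 4.51], [0.17, 1.92], [-2.96, 2.96]. Speed limits (rad/s): [2.39, 2.39, 3.14, 3.14, 3.14, 3.14, 3.14].

## Interface

Orientations are given as a unit quaternion [w, x, y, z].
In Python, from station import bot gives the robot as it stands.
- The arm moves only by the tool drive_tool, never from a script. Its argument "increments" is text: rows parted by semicolons, each of 4 numbers parted by spaces: the shift along the world's x, y, z in m, then the turn about the world's z in rad. In form: tx ty tz spin; .... A call has 1 to 12 rows; each row shifts and turns the commanded pose from where the row before left it; what a row does not reach is not made up. A row lasts 1/12 s, in which the tool goes at most 41.7 mm and 7.16 degrees, less where a joint would pass 70% of its speed; a pose out of reach is approached as far as the arm can. A call is refused whole if a number of a shift passes 0.0417 or a number of a turn 0.125, either way. A call with a gripper value outside its range is refused whole. "grip" is the opening, from 0 (shut) to 1 (fully open), set as the call begins (left out, the last holds). The fingers move at their own pace and stop on an object; "squeeze" is the grip in N (left out, the last holds). Time passes only in rows, so rows that do not move let the fingers close. It gives the time, the measured TCP pose, the force and the opening at its end, in the units of the state.
- bot.get_obs(): the state, without advancing time (a new reading comes with each control period).
- bot.read_camera(name): name is "side" or "top" or "wrist"; returns the picture (384x512x3 uint8, red, green, blue); there is no depth.
- bot.calibration(name): a dict with "fx", "fy", "cx", "cy" (pixels), "camera_from_world" (4x4, takes a point from world to camera coordinates). Camera axes: x right, y down, z forward; pixel columns grow to the right and rows downward; lengths in m; the calibration is good to about 2 mm. A picture is of the moment at which its call begins: read the wrist's pose just before it. calibration takes no time and is no camera call; for the wrist camera it gives the pose at the moment of the call.
- bot.hand_in(): hands the job in, once; it reports no verdict.
The state is a dict: "t": time; "q": joint angles; "joint_vel": joint speeds; "joint_torque": joint torques, N m; "eef_pos": TCP position; "tool_rot": TCP orientation; "contact_force": force on the tool from outside, world axes, zero at the start; "torque": the same for the moment, N m; "gripper_width": opening from 0.0 (shut) to 1.0 (fully open).
Only numpy, scipy, OpenCV 4.12 (cv2) and the standard library are available. Lean on these libraries where they do the work, as an engineer would, in place of code of your own. Each camera call takes 0.05 s, during which the arm holds its last target.

## Task

Pick up the rectangular specimen carrier by its bar and lay it flat on the plain entry end of the examination stage's deck (the half away from the pocket). Then, keeping it down on the deck and using the fence as a guide, slide it gently along until it drops into the shallow pocket, fully home and flat, and let go of it. Do not carry it through the air over the pocket end, do not jam or press it hard against the stage (stay below 35 N), and leave the other things where they are.

Things in the scene. Friction and masses are not known exactly. Their poses are not given: they have to be found in the camera images.
- carrier_mid (a point): Rectangular specimen carrier (loose, 0.15-0.3 kg): aluminium plate 90 (x) x 70 (y) x 8 mm, two glass slides on it, and a black grip bar 44 (x) x 16 (y) mm, 30 mm high, on its middle (38 mm high in all). Grip the bar across its 16 mm, along the carrier's y. This point: on the centre line, 19 mm above the underside, z up. On the bench, to the left; same either way round.
- stage: Examination stage (fixed): white housing 150 (x) x 340 (y) x 30 mm high; origin at the centre of its underside, on the bench. It carries a flat steel deck, top 40 mm above the origin, x = -68 to +45 mm, about y = -145 to +145 mm, with a pocket in its -y half and a fence along its +x edge. The deck is a locked cross-slide: it was left anywhere within 15 mm of its middle along y.
- fence (a point): Middle of the straight aluminium fence's face on the stage, at deck height (stage x = +45, y = 0, z = 40 mm). The fence runs along y over the whole stage, its face looks to -x, its top is 8 mm above the deck. A carrier touching it has its centre at stage x = 0.
- entry (a point): Middle of the plain entry end of the deck (stage x = 0, y = +60, z = 40 mm). A carrier laid with its centre here, or up to 30 mm further towards +y, is clear of the pocket; keep it at least at y = +45 mm.
- pocket_guess (a point): Where the pocket's centre would be with the deck in its middle (stage x = 0, y = -45, z = 40 mm); the true pocket lies up to 15 mm either way along y, unmeasured: find it by feel or sight. It is 5 mm deep, 73 mm long in y and 93 mm in x (from the fence face inwards), for the carrier with its x along the stage's x. Sliding towards -y, the carrier dips 5 mm.
- round_carrier: A bystander: round aluminium carrier, 72 mm across and 8 mm thick, with an upright round knob 20 mm across, total height 32 mm; it lies to the robot's left beside the rectangular one, either nearer or farther. Origin at the centre of its underside. Leave it alone.
- torch: A bystander: black hand torch lying along y, 155 mm long, 50 mm high at the head, beyond the stage. Origin on the bench below its middle. Leave it alone.
- wash_bottle: A bystander: white bottle, 60 mm across, 160 mm high, to the right of the stage. Origin at the centre of its underside. Leave it alone.
- swab_carton: A bystander: carton 70 x 120 x 50 mm high, to the left of the carriers. Origin at the centre of its underside. Leave it alone.
Mind the look-alikes: they are no part of the job. What is shaped like the part that bears carrier_mid but orange or turquoise is not meant.

How it is judged:
By the outcome, as a careful person would: the job done as asked, in the order asked, and still so for the second after the job is handed in, with the robot touching nothing.
It also fails if it takes over 72 s, if anything falls off the work surface, if the arm or the gripper's body presses on something with over 40 N, if the wrist force passes 120 N, or if a joint passes its speed limit or range.

## Working session

There is one attempt and no reset: what is moved stays moved. The work goes in short steps, Python scripts to look and compute and a tool call to move; the robot and the scene stay as the last step left them, time stands still between calls to the robot, and variables do not carry over. Pictures are saved under pics/ and viewed, and the job is handed in when it is done.

Besides the shell and the picture viewer there is one more tool, called after "Emit:" as name(argument=value, ...), one argument or row to a line, values as JSON. drive_tool: Moves the arm, as the interface text tells. Its arguments: {"type":"object","properties":{"increments":{"type":"string"},"grip":{"type":"number"},"squeeze":{"type":"number"}},"required":["increments"]}

```bash
mkdir -p pics; python3 - <<'E'
from station import bot
import cv2
print(bot.get_obs(), bot.finger_overhang)
for n in ["side","top","wrist"]:
    im=bot.read_camera(n); cv2.imwrite(f"pics/{n}0.png",im[:,:,::-1])
    c=bot.calibration(n); print(n,c["fx"],c["cx"],c["cy"],c["camera_from_world"].round(3).tolist() if hasattr(c["camera_from_world"],"round") else c["camera_from_world"])
E
```

```text
{'t': 0.0, 'q': array([ 1.2109002 ,  0.47781129,  0.02234243,  1.55644179, -0.0115033 ,
        1.10932756, -0.08311314]), 'joint_vel': array([-0.00081211, -0.00136914,  0.00132666,  0.00097347,  0.00059733,
       -0.00157928, -0.00119811]), 'joint_torque': array([ 5.57537132e-04, -5.96438920e+01,  1.60790998e+00, -2.81190044e+01,
        1.24860794e-02,  9.21176921e-03, -4.13003050e-06]), 'eef_pos': array([ 0.16802081, -0.6531791 ,  0.25232232]), 'tool_rot': array([-9.11408360e-04,  9.92084578e-01,  1.25568010e-01, -1.84495585e-04]), 'contact_force': array([-0.72670177, -0.56053256, -0.28238442]), 'torque': array([-0.01252262, -0.00566912,  0.0054803 ]), 'gripper_width': 1.0007603019602445} 0.022
side 458.91101526095537 254.76767851667938 184.544757124574 [[-0.673, -0.739, 0.01, 0.43], [-0.55, 0.492, -0.674, 0.366], [0.494, -0.459, -0.738, 1.446], [0.0, 0.0, 0.0, 1.0]]
top 358.20791821025654 255.1579017800099 195.05436157765334 [[-0.001, -1.0, 0.002, 0.012], [-0.995, 0.001, -0.1, 0.628], [0.1, -0.002, -0.995, 1.16], [0.0, 0.0, 0.0, 1.0]]
wrist 276.90572633625163 257.8410130018342 190.67141789503464 [[0.249, -0.969, -0.001, -0.673], [-0.924, -0.238, 0.299, -0.039], [-0.29, -0.073, -0.954, 0.38], [0.0, 0.0, 0.0, 1.0]]
```

View pics/top0.png

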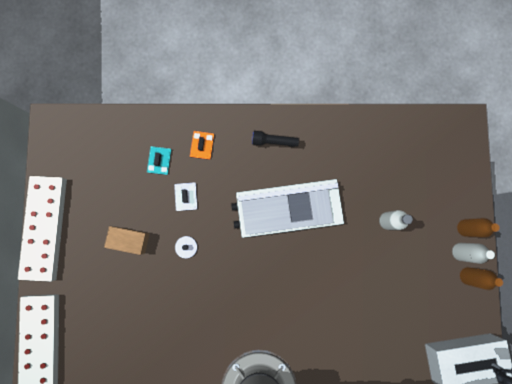

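View pics/side0.png

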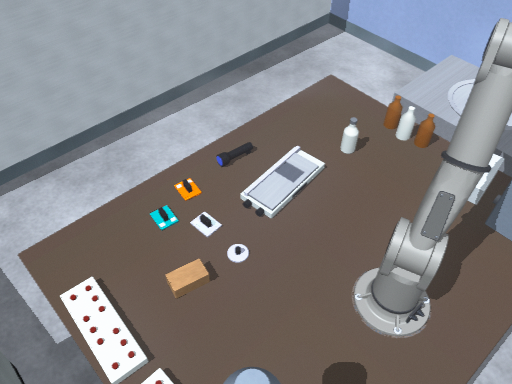

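```bash
python3 - <<'E'
import cv2
im=cv2.imread("pics/top0.png"); 
cv2.imwrite("pics/topA.png",cv2.resize(im[120:300,80:280],None,fx=4,fy=4,interpolation=cv2.INTER_CUBIC)[:600*2][:,:800][:600])
E
```

```text
(no output)
```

View crops.

Candidates, as pixels in the top view: the silver rectangular plate (185,196), orange look-alike (202,145), turquoise look-alike (159,160) and round carrier (186,247). I choose the silver rectangle at (185,196). The stage is at about (290,208) with a dark pocket at (300,207).

```bash
python3 - <<'E'
import cv2
im=cv2.imread("pics/top0.png"); 
cv2.imwrite("pics/topB.png",cv2.resize(im[170:220,150:220],None,fx=11,fy=11,interpolation=cv2.INTER_CUBIC))
cv2.imwrite("pics/topC.png",cv2.resize(im[170:250,225:350],None,fx=6.4,fy=6.4,interpolation=cv2.INTER_CUBIC))
E
```

```text
(no output)
```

View pics/topB.png

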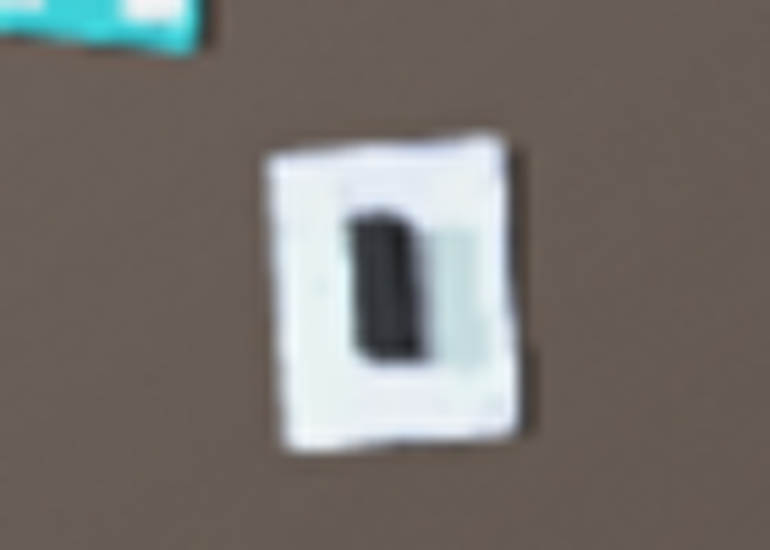

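View pics/topC.png

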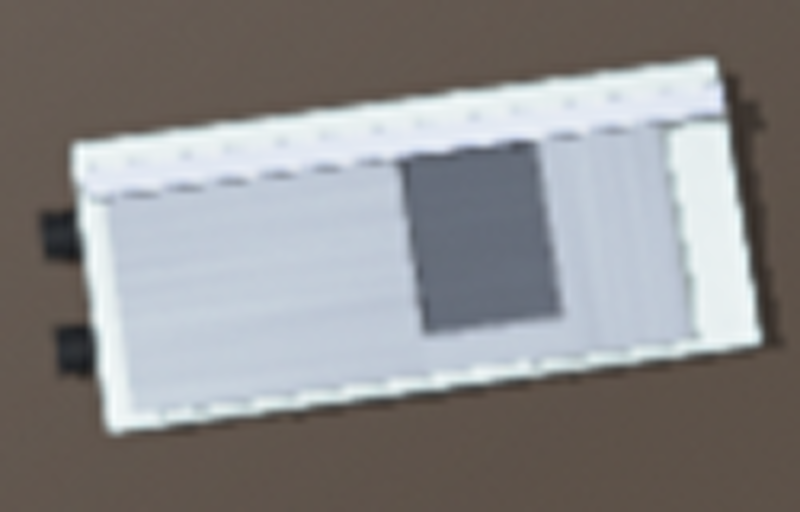

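```bash
cat > h.py <<'E'
import numpy as np, cv2
def ray(c,uv,z):
    T=np.array(c["camera_from_world"]); R=T[:3,:3]; o=-R.T@T[:3,3]
    uv=np.atleast_2d(uv).astype(float)
    d=np.c_[(uv[:,0]-c["cx"])/c["fx"],(uv[:,1]-c["cy"])/c["fy"],np.ones(len(uv))]@R
    return o+d*((z-o[2])/d[:,2])[:,None]
def proj(c,P):
    T=np.array(c["camera_from_world"]); p=np.atleast_2d(P)@T[:3,:3].T+T[:3,3]
    return np.c_[c["fx"]*p[:,0]/p[:,2]+c["cx"],c["fy"]*p[:,1]/p[:,2]+c["cy"]]
E
python3 - <<'E'
from station import bot
from h import *
np.set_printoptions(precision=4,suppress=True)
c=bot.calibration("top")
def f(l,s,ox,oy): return (np.array(l)+.5)/s-.5+[ox,oy]
def show(n,p):
    p=p[:,:2]; print(n,p.mean(0)); 
    for i in range(len(p)):
        d=p[(i+1)%len(p)]-p[i]; print("  ",p[i],"edge",np.linalg.norm(d),"deg",np.degrees(np.arctan2(d[1],d[0])))
show("plate",ray(c,f([(268,155),(500,138),(518,435),(288,448)],11,150,170),.008))
show("bar",ray(c,f([(350,218),(400,214),(424,358),(372,358)],11,150,170),.038))
show("deck",ray(c,f([(105,200),(665,125),(690,335),(130,408)],6.4,225,170),.04))
show("pocket",ray(c,f([(402,160),(537,142),(562,315),(425,332)],6.4,225,170),.04))
show("house",ray(c,f([(72,143),(715,58),(762,343),(110,432)],6.4,225,170),.035))
E
```

```text
plate [0.6262 0.2478]
   [0.6692 0.2874] edge 0.07180379645252187 deg -85.80198066212446
   [0.6744 0.2158] edge 0.09222524141865385 deg -175.6546047878415
   [0.5825 0.2088] edge 0.07059933667092437 deg 93.20003443626243
   [0.5785 0.2793] edge 0.0910068807946169 deg 5.112448600997995
bar [0.6252 0.2441]
   [0.6461 0.2555] edge 0.015069417332626563 deg -85.42415940053586
   [0.6473 0.2405] edge 0.04421142360088877 deg -169.57782654841023
   [0.6038 0.2325] edge 0.015590180590145821 deg 89.95949880386254
   [0.6038 0.2481] edge 0.04291665457827379 deg 9.96834204293806
deck [ 0.5733 -0.0926]
   [0.6077 0.0579] edge 0.291834747555265 deg -82.3820945512111
   [ 0.6464 -0.2313] edge 0.10877106713720044 deg -174.4585544422865
   [ 0.5381 -0.2418] edge 0.289043877605486 deg 97.34030596297208
   [0.5012 0.0449] edge 0.107305353682423 deg 7.005530374157625
pocket [ 0.5885 -0.1357]
   [ 0.6283 -0.0952] edge 0.07042528033488744 deg -82.41559911649635
   [ 0.6376 -0.165 ] edge 0.089920587757628 deg -172.70671187208765
   [ 0.5484 -0.1764] edge 0.07084281879477562 deg 97.00189009213261
   [ 0.5397 -0.1061] edge 0.08920344957969431 deg 7.025104918901511
house [ 0.5857 -0.1021]
   [0.6378 0.0753] edge 0.3373858979802011 deg -82.45775007398942
   [ 0.682  -0.2591] edge 0.14938748539522775 deg -172.03406376759418
   [ 0.5341 -0.2798] edge 0.33807219669110883 deg 97.6768275591196
   [0.4889 0.0552] edge 0.1501780573258113 deg 7.702222023242476
```

View pics/wrist0.png

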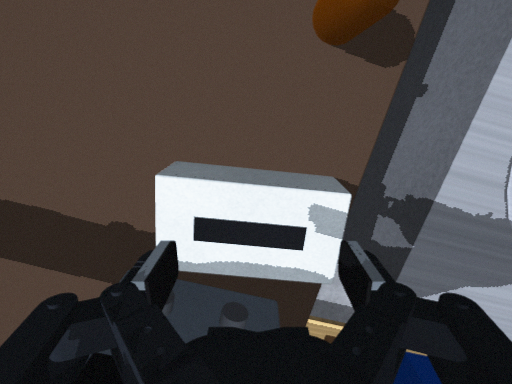

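The crop confirms the choice: silver plate, two glass slides and a black bar. The carrier is near (0.626, 0.247) with yaw about 4.3°. The stage centre is near (0.586, -0.102) with yaw about 7.5°, and the pocket sits about 11 mm towards +y of its middle position.

Emit:
drive_tool(
  increments="0.024 0.03 0 0;0.024 0.03 0 0;0.024 0.03 0 0;0.024 0.03 0 0;0.024 0.03 0 0;0.024 0.03 0 0;0.024 0.03 0 0;0.024 0.03 0 0;0.024 0.03 0 0;0.024 0.03 0 0;0.024 0.03 0 0;0.024 0.03 0 0",
  grip=1,
)

```text
t: 1.15
eef_pos: [0.4568, -0.2921, 0.2533]
tool_rot: [0.0, 0.992, 0.125, -0.0]
contact_force: [0.6, 0.2, -0.3]
gripper_width: 1.002
```

Emit:
drive_tool(
  increments="0.01 0.032 0 -0.015;0.01 0.032 0 -0.015;0.01 0.032 0 -0.015;0.01 0.032 0 -0.015;0.01 0.032 0 -0.015;0.01 0.032 0 -0.015;0.01 0.032 0 -0.015;0.01 0.032 0 -0.015;0.01 0.032 0 -0.015;0.01 0.032 0 -0.015;0.01 0.032 0 -0.015;0.01 0.032 0 -0.015",
)

```text
t: 2.15
eef_pos: [0.5763, 0.0917, 0.2531]
tool_rot: [0.0, 0.999, 0.035, -0.0]
contact_force: [0.3, -1.1, 0.2]
gripper_width: 0.999
```

Emit:
drive_tool(
  increments="0.008 0.025 0 0;0.008 0.025 0 0;0.008 0.025 0 0;0.008 0.025 0 0;0.008 0.025 0 0;0.008 0.025 0 0;0 0 0 0;0 0 0 0",
)

```text
t: 2.82
eef_pos: [0.6236, 0.2422, 0.2526]
tool_rot: [-0.0, 0.999, 0.037, -0.001]
contact_force: [0.4, -0.7, -0.1]
gripper_width: 0.997
```

```bash
python3 - <<'E'
from station import bot
import cv2,pickle
o=bot.get_obs();c=bot.calibration("wrist");im=bot.read_camera("wrist")
cv2.imwrite("pics/w1.png",im[:,:,::-1]); pickle.dump((o,c),open("w1.pkl","wb")); print(o["eef_pos"],o["tool_rot"],o["q"])
E
```

```text
[0.62358576 0.2422197  0.25257985] [-2.59059032e-04  9.99300823e-01  3.73820574e-02 -6.16050387e-04] [-0.20806316  0.49491233 -0.36385978  1.54981955  0.18664453  1.13225223
 -2.10759625]
```

View pics/w1.png

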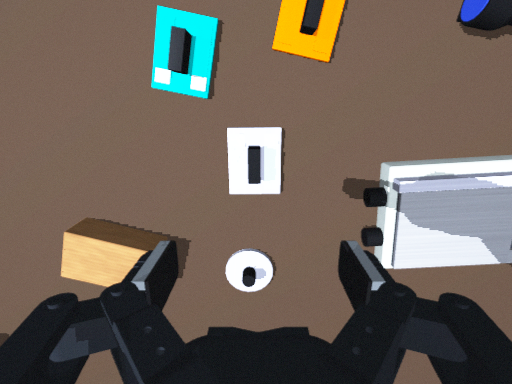

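```bash
python3 - <<'E'
import cv2
im=cv2.imread("pics/w1.png")
cv2.imwrite("pics/w1c.png",cv2.resize(im[118:204,210:300],None,fx=7,fy=7,interpolation=cv2.INTER_CUBIC)[:600])
cv2.imwrite("pics/w1d.png",cv2.resize(im[145:285,350:512],None,fx=4.2,fy=4.2,interpolation=cv2.INTER_CUBIC))
E
```

```text
(no output)
```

View pics/w1c.png

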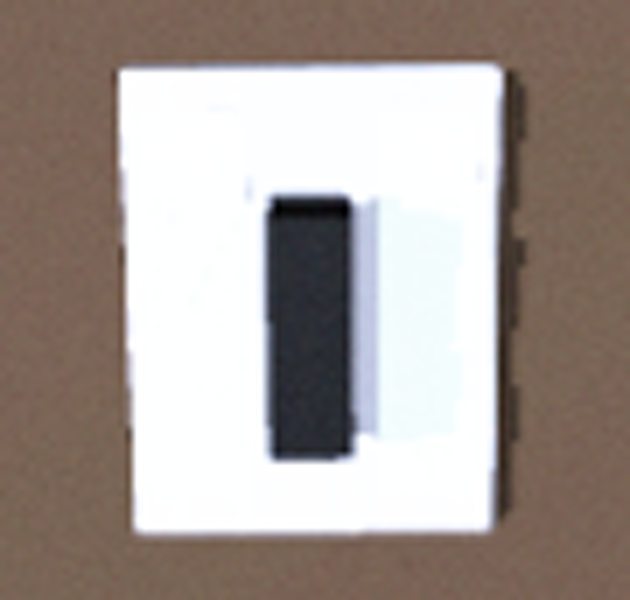

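View pics/w1d.png

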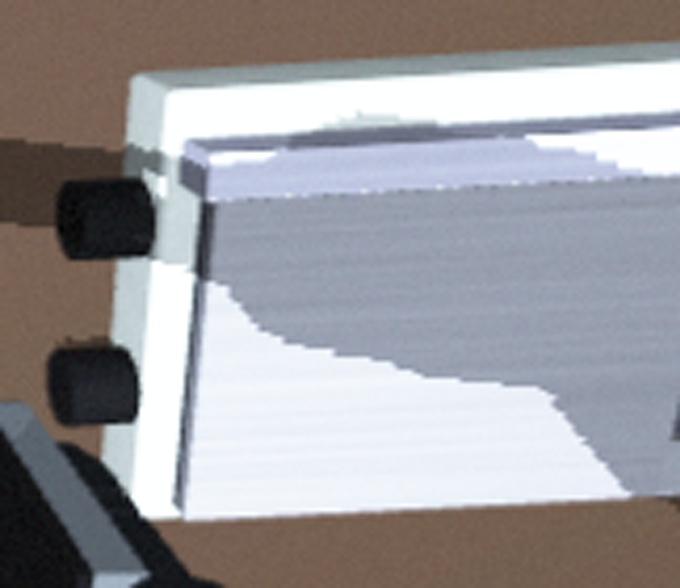

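```bash
python3 - <<'E'
from h import *
import pickle
np.set_printoptions(precision=4,suppress=True)
o,c=pickle.load(open("w1.pkl","rb"))
def f(l,s,ox,oy): return (np.array(l)+.5)/s-.5+[ox,oy]
def show(n,p):
    p=p[:,:2]; print(n,p.mean(0)); 
    for i in range(len(p)):
        d=p[(i+1)%len(p)]-p[i]; print("  ",p[i],"edge",np.linalg.norm(d),"deg",np.degrees(np.arctan2(d[1],d[0])))
show("plate",ray(c,f([(118,65),(503,65),(495,530),(133,533)],7,210,118),.008))
show("bar",ray(c,f([(272,210),(350,210),(352,458),(272,458)],7,210,118),.038))
show("house",ray(c,f([(167,88),(138,517)],4.2,350,145),.03))
show("fencebase",ray(c,f([(215,203),(675,175)],4.2,350,145),.04))
show("deckL",ray(c,f([(205,203),(187,518)],4.2,350,145),.04))
q=o["tool_rot"]; print(np.degrees(2*np.arctan2(q[2],q[1])))
E
```

```text
plate [0.6252 0.2488]
   [0.6676 0.2876] edge 0.07088369595710353 deg -85.72759617858074
   [0.6729 0.2169] edge 0.09002561929896116 deg -175.2718457061507
   [0.5832 0.2095] edge 0.07172327041651094 deg 94.77856890085782
   [0.5772 0.281 ] edge 0.0906564644735835 deg 4.196127607297731
bar [0.626  0.2486]
   [0.6477 0.257 ] edge 0.013476883200435054 deg -85.7255987806149
   [0.6487 0.2435] edge 0.04453797630230469 deg -175.15987276743735
   [0.6043 0.2398] edge 0.014374710543306241 deg 94.27803375664826
   [0.6032 0.2541] edge 0.04453907231161612 deg 3.685114222164958
house [0.5636 0.067 ]
   [0.6371 0.0782] edge 0.1486395362553071 deg -171.36139780653136
   [0.4901 0.0559] edge 0.1486395362553071 deg 8.63860219346865
fencebase [ 0.6146 -0.0064]
   [0.6051 0.0611] edge 0.13626695975889605 deg -82.0223450446438
   [ 0.6241 -0.0738] edge 0.13626695975889605 deg 97.97765495535621
deckL [0.551  0.0547]
   [0.6049 0.0641] edge 0.10950419725777402 deg -170.1237738340573
   [0.497  0.0453] edge 0.10950419725777402 deg 9.876226165942718
4.284667500646749
```

Emit:
drive_tool(
  increments="0.001 0.0035 -0.03 0;0.001 0.003 -0.03 0;0 0 -0.03 0;0 0 -0.03 0;0 0 -0.03 0;0 0 -0.03 0;0 0 -0.015 0;0 0 -0.011 0;0 0 -0.007 0;0 0 0 0;0 0 0 0",
  grip=0.6,
)

```text
t: 3.78
eef_pos: [0.627, 0.2469, 0.0415]
tool_rot: [-0.0, 0.999, 0.036, 0.001]
contact_force: [0.5, 0.2, 0.6]
gripper_width: 0.599
```

```bash
python3 - <<'E'
from station import bot
import cv2,pickle
o=bot.get_obs();im=bot.read_camera("wrist")
cv2.imwrite("pics/w2.png",im[:,:,::-1]); print(o["eef_pos"],o["contact_force"],o["gripper_width"])
E
```

```text
[0.62698495 0.24691455 0.04148372] [0.46783243 0.22509769 0.60095241] 0.5986487470749372
```

View pics/w2.png

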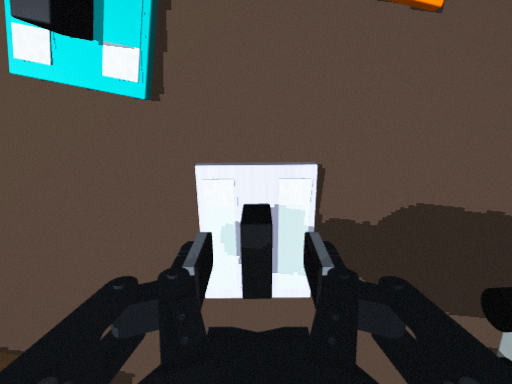

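The bar is centred between the fingers. I'll go down 5 mm and close.

Emit:
drive_tool(
  increments="0 0 -0.005 0;0 0 0 0;0 0 0 0",
)

```text
t: 4.08
eef_pos: [0.6263, 0.2468, 0.0357]
tool_rot: [-0.0, 0.999, 0.036, 0.0]
contact_force: [0.0, 0.2, -0.8]
gripper_width: 0.604
```

Emit:
drive_tool(
  increments="0 0 0 0;0 0 0 0;0 0 0 0;0 0 0 0;0 0 0 0;0 0 0 0;0 0 0 0",
  grip=0,
  squeeze=40,
)

```text
t: 4.67
eef_pos: [0.6265, 0.2469, 0.0357]
tool_rot: [-0.0, 0.999, 0.036, 0.0]
contact_force: [-0.5, -0.4, 3.1]
gripper_width: 0.181
```

Emit:
drive_tool(
  increments="0 0 0.01 0;0 0 0.02 0;0 0 0.025 0;0 0 0.025 0;0 0 0.02 0;0 0 0 0;0 0 0 0",
)

```text
t: 5.25
eef_pos: [0.6265, 0.2469, 0.1363]
tool_rot: [-0.0, 0.999, 0.036, 0.001]
contact_force: [-0.3, -0.5, -3.0]
gripper_width: 0.178
```

Emit:
drive_tool(
  increments="-0.003 -0.015 0 0.006;-0.006 -0.028 0 0.006;-0.006 -0.03 0 0.006;-0.006 -0.03 0 0.006;-0.006 -0.03 0 0.006;-0.006 -0.03 0 0.006;-0.006 -0.03 0 0.006;-0.006 -0.03 0 0.006;-0.005 -0.027 0 0.006;-0.003 -0.015 0 0.005;0 0 0 0;0 0 0 0",
)

```text
t: 6.25
eef_pos: [0.5714, -0.0205, 0.1337]
tool_rot: [0.0, 0.998, 0.064, -0.002]
contact_force: [0.2, 0.1, -1.9]
gripper_width: 0.179
```

```bash
cat > snap.py <<'E'
from station import bot
import cv2,pickle,sys
n=sys.argv[1]
o=bot.get_obs()
for cam in sys.argv[2:]:
    c=bot.calibration(cam);im=bot.read_camera(cam)
    cv2.imwrite(f"pics/{cam}{n}.png",im[:,:,::-1]); pickle.dump((o,c),open(f"{cam}{n}.pkl","wb"))
    if cam=="top": cv2.imwrite(f"pics/topz{n}.png",cv2.resize(im[165:255,225:350,::-1],None,fx=6,fy=6,interpolation=cv2.INTER_CUBIC))
    if cam=="side": cv2.imwrite(f"pics/sidez{n}.png",cv2.resize(im[130:230,225:345,::-1],None,fx=6,fy=6,interpolation=cv2.INTER_CUBIC))
print(o["eef_pos"],o["contact_force"],o["torque"],o["gripper_width"])
E
python3 snap.py 3 wrist side
```

```text
[ 0.57136876 -0.02050811  0.13367517] [ 0.20626348  0.05215884 -1.93150533] [-0.00617019 -0.02968748  0.0446516 ] 0.17916784888884102
```

View pics/wrist3.png

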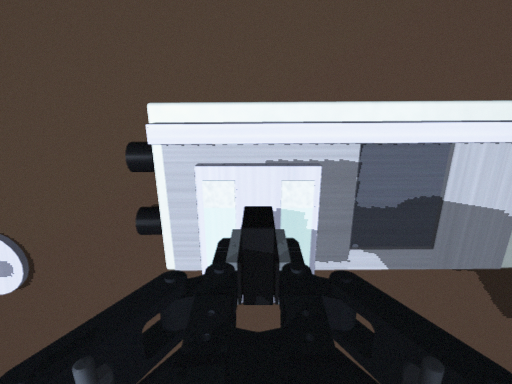

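View pics/sidez3.png

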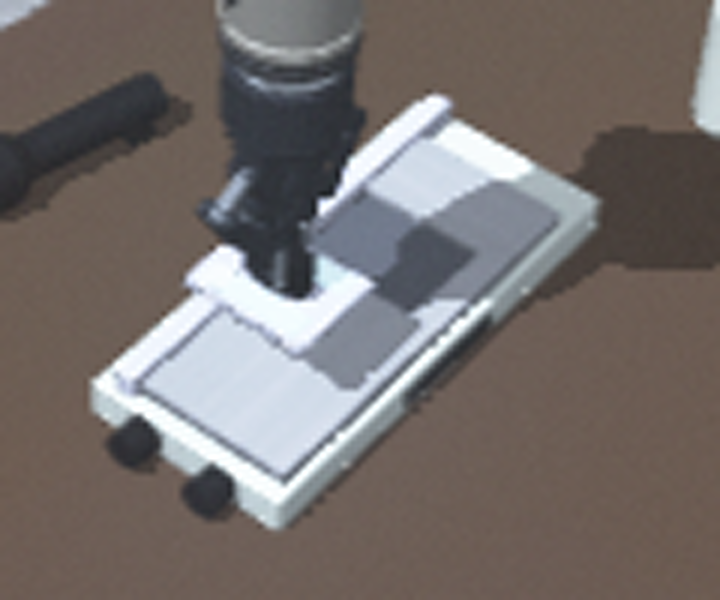

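```bash
python3 - <<'E'
import cv2
im=cv2.imread("pics/wrist3.png")
cv2.imwrite("pics/w3a.png",cv2.resize(im[95:185,140:270],None,fx=6,fy=6,interpolation=cv2.INTER_CUBIC))
cv2.imwrite("pics/w3b.png",cv2.resize(im[95:185,300:430],None,fx=6,fy=6,interpolation=cv2.INTER_CUBIC))
cv2.imwrite("pics/w3c.png",cv2.resize(im[130:260,340:470],None,fx=4.6,fy=4.6,interpolation=cv2.INTER_CUBIC))
E
```

```text
(no output)
```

View pics/w3a.png

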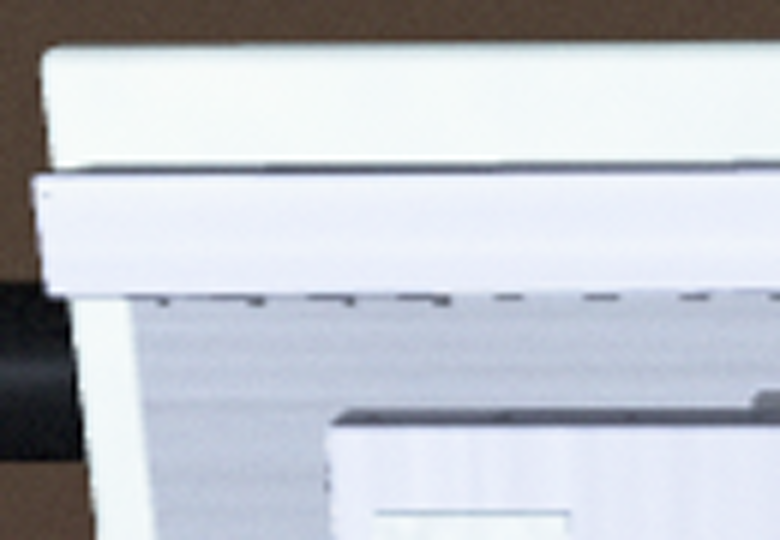

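View pics/w3b.png

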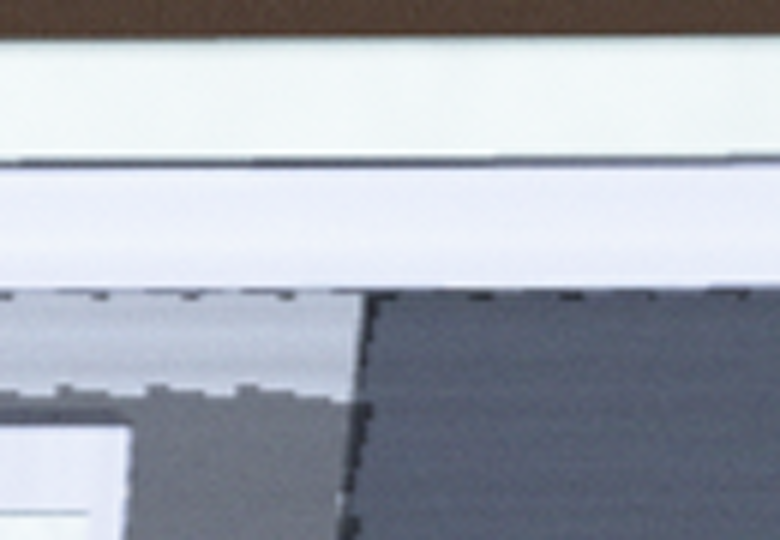

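View pics/w3c.png

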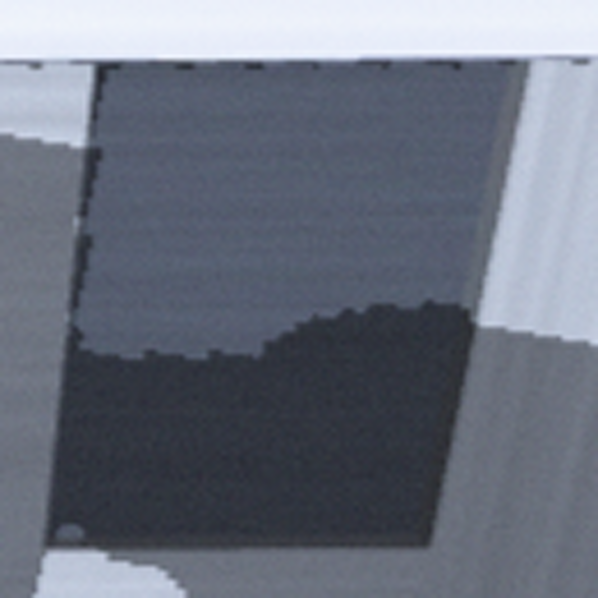

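```bash
python3 - <<'E'
from h import *
import pickle
np.set_printoptions(precision=4,suppress=True)
o,c=pickle.load(open("wrist3.pkl","rb"))
def f(l,s,ox,oy): return (np.array(l)+.5)/s-.5+[ox,oy]
F=np.r_[f([(60,294)],6,140,95),f([(770,287)],6,300,95)]
F=ray(c,F,.048)[:,:2]; d=F[1]-F[0]; print("fence",F,np.degrees(np.arctan2(d[1],d[0])))
zc=o["eef_pos"][2]-.0357+.008
C=ray(c,np.r_[f([(330,427)],6,140,95),f([(128,427)],6,300,95)],zc)[:,:2]; e=C[1]-C[0]; print("car",C,np.linalg.norm(e),np.degrees(np.arctan2(e[1],e[0])))
u=-d/np.linalg.norm(d); n=np.array([u[1],-u[0]]) # n = stage +x
print("gap to fence mm",(F[0]-C)@n*1e3)
P=ray(c,f([(97,68),(525,62),(430,545),(48,545)],4.6,340,130),.04)[:,:2]
E=ray(c,f([(72,297),(130,297)],6,140,95),.035)[:,:2]
print("pocket",P,P.mean(0)); print("house left end",E)
cc=C.mean(0)-n*.045
print("carrier centre",cc,"tcp",o["eef_pos"][:2],"n",n)
print("y' pocket rel carrier",(P-cc)@u*1e3,"x'",(P-cc)@n*1e3,"house end",(E-cc)@u*1e3)
E
```

```text
fence [[ 0.6081  0.0665]
 [ 0.6352 -0.1377]] -82.46284240558604
car [[ 0.6101  0.0207]
 [ 0.6188 -0.0476]] 0.0688789140786533 -82.70348019481668
gap to fence mm [4.1031 4.3924]
pocket [[ 0.6267 -0.0918]
 [ 0.6367 -0.1626]
 [ 0.547  -0.1756]
 [ 0.5378 -0.1041]] [ 0.587  -0.1335]
house left end [[0.6055 0.0697]
 [0.6065 0.0621]]
carrier centre [ 0.5698 -0.0194] tcp [ 0.5714 -0.0205] n [0.9914 0.1312]
y' pocket rel carrier [ -79.2785 -150.7311 -151.8513  -79.7466] x' [ 46.8437  47.545  -43.1557 -42.8441] house end [83.6022 75.9904]
```

Emit:
drive_tool(
  increments="0.001 -0.01 -0.01 0;0 0 -0.02 0;0 0 -0.015 0;0 0 -0.007 0;0 0 0 0;0 0 0 0",
)

```text
t: 6.85
eef_pos: [0.5741, -0.0278, 0.0829]
tool_rot: [-0.0, 0.998, 0.066, -0.0]
contact_force: [-1.2, -0.3, -1.8]
gripper_width: 0.179
```

Emit:
drive_tool(
  increments="0 0 -0.001 0;0 0 0 0;0 0 -0.001 0;0 0 0 0;0 0 0 0",
)

```text
t: 7.27
eef_pos: [0.5743, -0.0283, 0.0816]
tool_rot: [0.0, 0.998, 0.065, 0.0]
contact_force: [0.1, 0.6, -2.4]
gripper_width: 0.178
```

Emit:
drive_tool(
  increments="0 0 -0.001 0;0 0 0 0;0 0 -0.001 0;0 0 0 0;0 0 -0.001 0;0 0 0 0;0 0 0 0",
)

```text
t: 7.85
eef_pos: [0.5741, -0.0282, 0.0782]
tool_rot: [0.0, 0.998, 0.065, -0.0]
contact_force: [0.4, -0.7, -2.7]
gripper_width: 0.177
```

Emit:
drive_tool(
  increments="0 0 -0.001 0;0 0 0 0;0 0 0 0",
)

```text
t: 8.1
eef_pos: [0.5741, -0.0282, 0.0772]
tool_rot: [-0.0, 0.998, 0.065, -0.0]
contact_force: [-0.8, -0.6, -2.0]
gripper_width: 0.184
```

Emit:
drive_tool(
  increments="0 0 -0.001 0;0 0 0 0;0 0 0 0",
)

```text
t: 8.35
eef_pos: [0.5742, -0.0283, 0.0762]
tool_rot: [0.0, 0.998, 0.065, -0.0]
contact_force: [1.0, 0.2, -1.8]
gripper_width: 0.178
```

Emit:
drive_tool(
  increments="0 0 -0.0005 0;0 0 0 0;0 0 0 0",
)

```text
t: 8.6
eef_pos: [0.5741, -0.0282, 0.0758]
tool_rot: [0.0, 0.998, 0.065, -0.0]
contact_force: [0.4, -0.1, -2.6]
gripper_width: 0.175
```

Emit:
drive_tool(
  increments="0 0 -0.0005 0;0 0 0 0;0 0 0 0",
)

```text
t: 8.85
eef_pos: [0.5742, -0.0282, 0.0756]
tool_rot: [0.0, 0.998, 0.065, 0.0]
contact_force: [-1.1, -0.1, 2.3]
gripper_width: 0.181
```

Emit:
drive_tool(
  increments="0 0 -0.0005 0;0 0 0 0;0 0 0 0",
)

```text
t: 9.1
eef_pos: [0.5742, -0.0282, 0.0755]
tool_rot: [0.0, 0.998, 0.065, 0.0]
contact_force: [-3.2, 0.7, 7.7]
gripper_width: 0.177
```

Emit:
drive_tool(
  increments="0 0 0.0003 0;0.0005 0 0 0;0.0005 0.0001 0 0;0.0005 0 0 0;0.0005 0.0001 0 0;0 0 0 0;0 0 0 0",
)

```text
t: 9.68
eef_pos: [0.5757, -0.0281, 0.0755]
tool_rot: [0.0, 0.998, 0.065, -0.0]
contact_force: [-4.3, -0.4, 7.6]
gripper_width: 0.178
```

Emit:
drive_tool(
  increments="0.0005 0 0 0;0.0005 0.0001 0 0;0 0 0 0;0 0 0 0",
)

```text
t: 10.02
eef_pos: [0.576, -0.0281, 0.0755]
tool_rot: [0.0, 0.998, 0.065, -0.001]
contact_force: [-7.6, -0.7, 11.5]
gripper_width: 0.18
```

Emit:
drive_tool(
  increments="0 0 0.0005 0;0 0 0 0;0 0 0 0",
)

```text
t: 10.27
eef_pos: [0.576, -0.0282, 0.0756]
tool_rot: [0.0, 0.998, 0.065, -0.001]
contact_force: [-5.6, -0.7, 6.2]
gripper_width: 0.179
```

```bash
python3 snap.py 4 wrist; python3 - <<'E'
import cv2
im=cv2.imread("pics/wrist4.png")
cv2.imwrite("pics/w4a.png",cv2.resize(im[95:235,180:350],None,fx=4.2,fy=4.2,interpolation=cv2.INTER_CUBIC))
E
```

```text
[ 0.57599272 -0.02817713  0.07557015] [-5.62779376 -0.71766348  6.23730316] [-0.06605138  1.15809237  0.07426328] 0.17942641027264267
```

View pics/w4a.png

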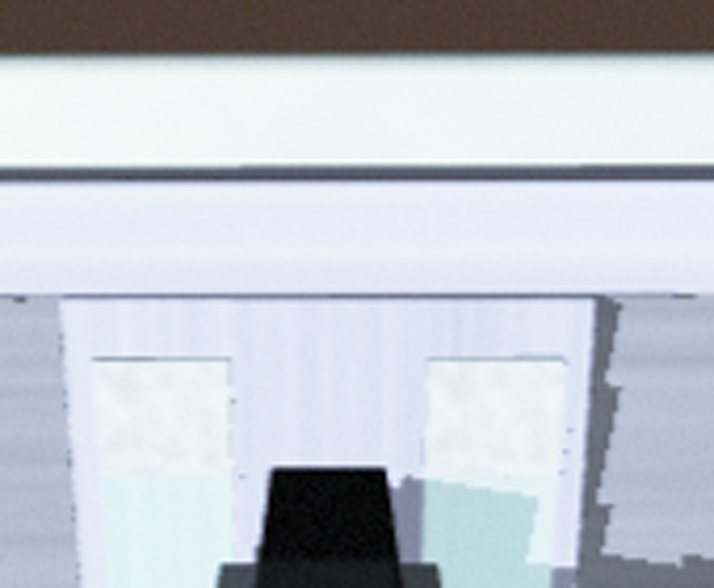

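The carrier touches the fence and is parallel to it, with the fence edge at row ~295 of the crop meeting the plate edge. I'll slide it along.

Emit:
drive_tool(
  increments="0.0004 -0.003 0 0;0.0004 -0.003 0 0;0.0004 -0.003 0 0;0.0004 -0.003 0 0;0.0004 -0.003 0 0;0.0004 -0.003 0 0;0.0004 -0.003 0 0;0.0004 -0.003 0 0",
)

```text
t: 10.98
eef_pos: [0.5788, -0.049, 0.0756]
tool_rot: [-0.001, 0.998, 0.067, -0.002]
contact_force: [-7.3, 6.7, 8.5]
gripper_width: 0.18
```

Emit:
drive_tool(
  increments="0.0004 -0.003 0 0;0.0004 -0.003 0 0;0.0004 -0.003 0 0;0.0004 -0.003 0 0;0.0004 -0.003 0 0;0.0004 -0.003 0 0;0.0004 -0.003 0 0;0.0004 -0.003 0 0",
)

```text
t: 11.65
eef_pos: [0.582, -0.0729, 0.0756]
tool_rot: [-0.001, 0.998, 0.067, -0.002]
contact_force: [-7.8, 6.0, 9.1]
gripper_width: 0.179
```

Emit:
drive_tool(
  increments="0.0004 -0.003 0 0;0.0004 -0.003 0 0;0.0004 -0.003 0 0;0.0004 -0.003 0 0;0.0004 -0.003 0 0;0.0004 -0.003 0 0;0.0004 -0.003 0 0;0.0004 -0.003 0 0",
)

```text
t: 12.32
eef_pos: [0.5853, -0.0968, 0.0756]
tool_rot: [-0.002, 0.998, 0.066, -0.002]
contact_force: [-8.5, 6.7, 8.7]
gripper_width: 0.178
```

Emit:
drive_tool(
  increments="0.0004 -0.003 0 0;0.0004 -0.003 0 0;0.0004 -0.003 0 0;0.0004 -0.003 0 0;0.0004 -0.003 0 0;0 0 0 0",
)

```text
t: 12.82
eef_pos: [0.5875, -0.1129, 0.0755]
tool_rot: [-0.001, 0.998, 0.066, -0.001]
contact_force: [-6.7, 4.2, 7.0]
gripper_width: 0.181
```

```bash
python3 snap.py 5 wrist
```

```text
[ 0.58746229 -0.1128776   0.07547841] [-6.66381828  4.24900745  6.96449353] [1.24927456 1.34848647 0.06241113] 0.18086623818744257
```

View pics/wrist5.png

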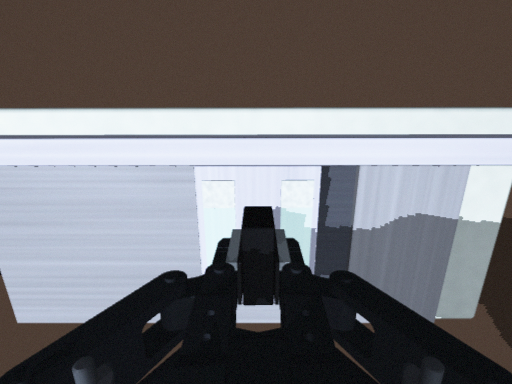

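Emit:
drive_tool(
  increments="0.0003 -0.002 0 0;0.0003 -0.002 0 0;0.0002 -0.002 0 0;0.0003 -0.002 0 0;0.0003 -0.002 0 0;0.0002 -0.002 0 0;0.0003 -0.002 0 0;0.0002 -0.002 0 0",
)

```text
t: 13.53
eef_pos: [0.5895, -0.1282, 0.0753]
tool_rot: [-0.002, 0.998, 0.066, -0.001]
contact_force: [-6.6, 5.5, 6.1]
gripper_width: 0.178
```

Emit:
drive_tool(
  increments="0.0001 -0.001 0 0;0.0001 -0.001 0 0;0.0001 -0.001 0 0",
)

```text
t: 13.78
eef_pos: [0.59, -0.1317, 0.0753]
tool_rot: [-0.001, 0.998, 0.066, -0.001]
contact_force: [-4.9, 4.3, 5.1]
gripper_width: 0.177
```

Emit:
drive_tool(
  increments="0.0001 -0.001 0 0;0 0 0 0",
)

```text
t: 13.95
eef_pos: [0.5903, -0.134, 0.075]
tool_rot: [-0.001, 0.998, 0.066, -0.001]
contact_force: [-2.2, 0.7, -1.9]
gripper_width: 0.18
```

Emit:
drive_tool(
  increments="0.0001 -0.001 0 0;0 0 0 0",
)

```text
t: 14.12
eef_pos: [0.5906, -0.136, 0.0749]
tool_rot: [-0.0, 0.998, 0.065, -0.001]
contact_force: [-2.2, 0.9, -1.6]
gripper_width: 0.178
```

Emit:
drive_tool(
  increments="0.0001 -0.0005 0 0;0 0 0 0",
)

```text
t: 14.28
eef_pos: [0.5906, -0.1361, 0.0749]
tool_rot: [-0.0, 0.998, 0.065, -0.001]
contact_force: [-3.8, 2.7, -4.3]
gripper_width: 0.181
```

The support force has vanished, so the carrier is over the pocket and lightly touching the far wall. I'll back off about 1 mm and lower it.

Emit:
drive_tool(
  increments="-0.0004 0.0015 0 0;0 0 0 0;0 0 -0.001 0;0 0 0 0;0 0 0 0",
)

```text
t: 14.7
eef_pos: [0.5906, -0.1357, 0.0745]
tool_rot: [0.0, 0.998, 0.065, -0.001]
contact_force: [-4.7, -1.3, -1.8]
gripper_width: 0.177
```

Emit:
drive_tool(
  increments="0 0 -0.001 0;0 0 0 0;0 0 0 0",
)

```text
t: 14.95
eef_pos: [0.5906, -0.1356, 0.0736]
tool_rot: [0.0, 0.998, 0.065, -0.0]
contact_force: [-4.5, -1.0, -1.3]
gripper_width: 0.176
```

Emit:
drive_tool(
  increments="-0.0004 0 -0.001 0;0 0 0 0;0 0 0 0",
)

```text
t: 15.2
eef_pos: [0.5905, -0.1355, 0.0727]
tool_rot: [0.0, 0.998, 0.065, -0.0]
contact_force: [-4.2, -2.4, -0.5]
gripper_width: 0.179
```

Emit:
drive_tool(
  increments="0 0 -0.001 0;0 0 0 0;0 0 0 0",
)

```text
t: 15.45
eef_pos: [0.5905, -0.1354, 0.0716]
tool_rot: [0.0, 0.998, 0.065, -0.0]
contact_force: [-5.1, -1.4, -1.2]
gripper_width: 0.175
```

Emit:
drive_tool(
  increments="0 0 -0.0007 0;0 0 0 0;0 0 0 0",
)

```text
t: 15.7
eef_pos: [0.5905, -0.1353, 0.0709]
tool_rot: [0.0, 0.998, 0.065, -0.0]
contact_force: [-4.7, -1.3, -1.5]
gripper_width: 0.18
```

Emit:
drive_tool(
  increments="0 0 -0.0005 0;0 0 0 0;0 0 0 0",
)

```text
t: 15.95
eef_pos: [0.5905, -0.1353, 0.0707]
tool_rot: [0.0, 0.998, 0.065, -0.0]
contact_force: [-5.4, -1.0, 1.2]
gripper_width: 0.177
```

Emit:
drive_tool(
  increments="0 0 -0.0005 0;0 0 0 0;0 0 0 0",
)

```text
t: 16.2
eef_pos: [0.5904, -0.1353, 0.0706]
tool_rot: [0.0, 0.998, 0.065, -0.0]
contact_force: [-7.5, -1.4, 4.7]
gripper_width: 0.181
```

Bottomed about 5 mm below the deck contact height. I'll relieve the load, then check.

Emit:
drive_tool(
  increments="-0.0006 -0.0001 0.0004 0;0 0 0 0;0 0 0 0",
)

```text
t: 16.45
eef_pos: [0.5904, -0.1352, 0.0706]
tool_rot: [0.0, 0.998, 0.065, 0.0]
contact_force: [-4.3, -0.8, 0.8]
gripper_width: 0.179
```

```bash
python3 snap.py 6 wrist side; python3 - <<'E'
import cv2
im=cv2.imread("pics/wrist6.png")
cv2.imwrite("pics/w6a.png",cv2.resize(im[120:300,170:350],None,fx=3.3,fy=3.3,interpolation=cv2.INTER_CUBIC))
E
```

```text
[ 0.59039485 -0.13520846  0.0705923 ] [-4.25832647 -0.79274829  0.78467117] [-0.19156563  0.94549807  0.02947638] 0.17937568616976005
```

View pics/w6a.png

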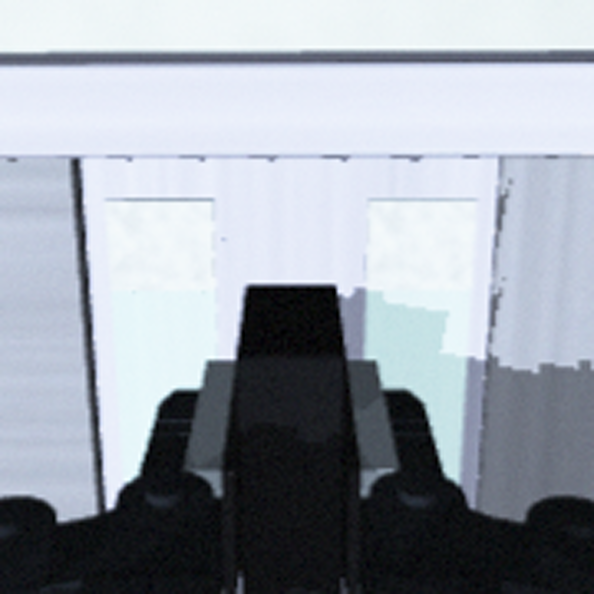

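View pics/sidez6.png

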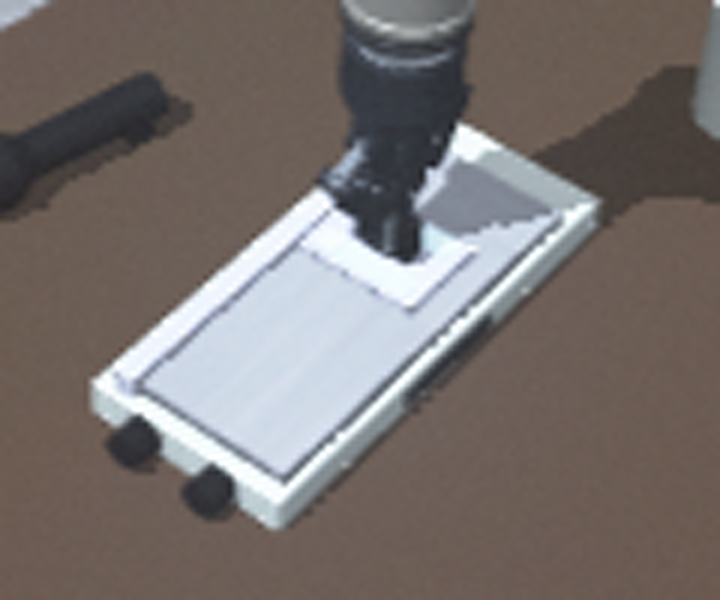

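Emit:
drive_tool(
  increments="0 0 0 0;0 0 0 0;0 0 0 0;0 0 0 0;0 0 0 0;0 0 0 0",
  grip=0.55,
)

```text
t: 17.05
eef_pos: [0.5904, -0.1349, 0.0704]
tool_rot: [-0.0, 0.998, 0.065, 0.0]
contact_force: [-0.0, -0.6, 0.5]
gripper_width: 0.554
```

Emit:
drive_tool(
  increments="0 0 0.01 0;0 0 0.02 0;0 0 0.03 0;0 0 0.03 0;0 0 0.03 0;0 0 0.02 0;0 0 0 0;0 0 0 0",
)

```text
t: 17.72
eef_pos: [0.5909, -0.1351, 0.2123]
tool_rot: [0.0, 0.998, 0.065, 0.002]
contact_force: [-0.8, -0.4, 0.2]
gripper_width: 0.548
```

```bash
python3 snap.py 7 wrist side; python3 - <<'E'
import cv2
im=cv2.imread("pics/wrist7.png")
cv2.imwrite("pics/w7a.png",cv2.resize(im[110:250,170:350],None,fx=4,fy=4,interpolation=cv2.INTER_CUBIC))
E
```

```text
[ 0.59087906 -0.1351247   0.21229907] [-0.79409518 -0.40027298  0.17619142] [0.00679966 0.00676889 0.00601246] 0.5476033075511046
```

View pics/w7a.png

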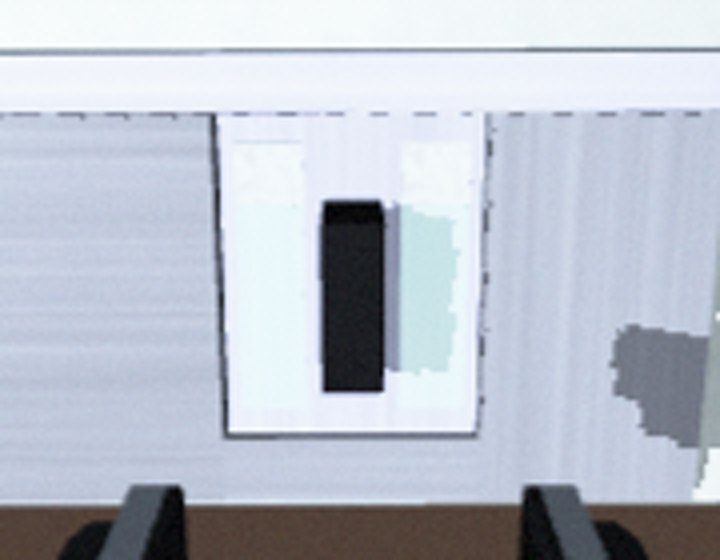

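View pics/sidez7.png

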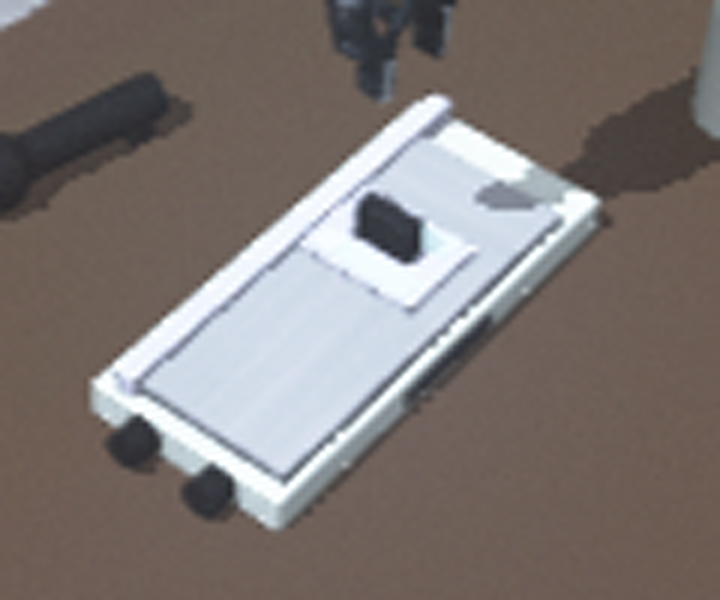

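```bash
python3 - <<'E'
from h import *
import pickle
np.set_printoptions(precision=4,suppress=True)
o,c=pickle.load(open("wrist7.pkl","rb"))
def f(l,s,ox,oy): return (np.array(l)+.5)/s-.5+[ox,oy]
T=np.array(c["camera_from_world"]);print("cam",-T[:3,:3].T@T[:3,3])
g=ray(c,f([(230,431),(476,431)],4,170,110),.043)
p=ray(c,f([(225,437),(476,437)],4,170,110),.04)
b=ray(c,f([(323,205),(384,205),(383,391),(323,391)],4,170,110),.073)
n=np.array([.9914,.1312]);u=np.array([-.1312,.9914])
s=np.array([.5862,-.1015])
for k,a in (("plate -x",g),("pocket -x",p),("bar",b)): print(k,(a[:,:2]-s)@n*1e3,(a[:,:2]-s)@u*1e3)
F=ray(c,f([(0,114),(719,113)],4,170,110),.048); print("fence",(F[:,:2]-s)@n*1e3)
E
```

```text
cam [ 0.6656 -0.1237  0.3331]
plate -x [-45.7383 -45.8586] [  2.0631 -67.4838]
pocket -x [-48.845  -48.9698] [  3.9128 -67.9052]
bar [ 24.8264  24.8056 -22.4193 -22.3941] [-25.6029 -40.1182 -40.2056 -25.1705]
fence [43.5039 43.5137]
```

```bash
python3 - <<'E'
from station import bot
print(bot.hand_in(), bot.get_obs()["t"])
E
```

```text
the job is handed in; nothing more can be done
the job is handed in; nothing more can be done
```

The specimen carrier is in the pocket, let go, and the job is handed in. The last clock reading before hand-in was about 18 s.

**What I did:** I gripped the silver carrier by its bar and laid it flat on the entry end, at about stage y = +75 mm. I slid it lightly against the fence until the deck's support disappeared at the pocket. After backing off the far wall by about half a millimetre, I lowered it 5 mm onto the pocket floor, opened the gripper and lifted clear. The force readings I took never exceeded about 15 N.

**Last checks:**
- **Seating:** The gripper stopped about 5 mm below its height on the deck. In the wrist picture the plate sits inside the pocket outline and touches the fence. It has a gap of about 3 mm at the opposite edge, as expected for a carrier lying flat.
- **Hand clear:** With the gripper lifted about 140 mm clear, the tool force was close to zero.
- **Other objects:** I never went near them. I did not take a final overhead picture to confirm they had not moved.
- **Disagreements:** The camera estimates of the fence and stage differed by 1 to 2 mm, so I set the final position by touch.

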